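# Shut the gas and stop the exhaust after cooking

## Robot

A 6-joint arm with a two-finger parallel gripper is mounted at the origin on the work surface. World frame = base frame: x ahead of the robot, y to its left, z up, the work surface at z = 0. Lengths are in m, angles in rad, forces in N, time in s.
With the tool pointing down it reaches from about 0.3 to 0.875 m from the base axis. Payload 6.4 kg.
Tool frame: the origin (TCP) lies between the finger pads; the fingertips stand ctrl.tip_extent ahead of it and the grasp point (between the pads) is the TCP (ctrl.tip_extent is the distance from the TCP to the fingertips, in m); z points along the fingers, y is the line along which they close (so a half turn about z gives the same grasp; the last joint's range is limited). The gripper opens to 85 mm and grips with 20 to 120 N. Pads are 22 mm wide; open, the fingers measure 114 mm over their backs; the gripper's body (76 mm by 85 mm) begins 54 mm behind the grasp point. The pads swing forward as they close: fully open they stand 13 mm farther back than shut.
Start: joints at [0.974, 0.181, 1.607, -0, 1.354, -0.206], TCP at [0.219, 0.532, 0.25] pointing down, gripper open.
Joint ranges: [-2.99, 2.99], [-0.89, 2.07], [0.3, 2.58], [-1.14, 4.28], [0, 2.63], [-3.12, 3.12]. Speed limits (rad/s): [2.57, 2.57, 3.01, 3.14, 3.14, 3.14].

## Interface

Orientations are given as a unit quaternion [w, x, y, z].
In Python, from bench import ctrl gives the robot as it stands.
- The arm moves only by the tool send_rows, never from a script. Its arguments are lists of equal length, an entry for each row: "dr": the turn, a rotation vector about the tool's x, y, z in units of 6 degrees (1.0 is 6 degrees), a list of three; "xyz": the shift along the tool's x, y, z in cm, a list of three; "jaw": the opening in per cent of the stroke, from 0 (shut) to 100 (fully open). In form: {"dr": [[wx, wy, wz], ...], "xyz": [[dx, dy, dz], ...], "jaw": [jaw, ...]}. A call has exactly 8 rows; each row is the pose to reach, as a shift and turn from the pose commanded when the call began, along the tool's axes at that moment; what a row does not reach only later rows make up. A row lasts 1/8 s, in which the tool goes at most 62.5 mm and 10.7 degrees, less where a joint would pass 70% of its speed; a pose out of reach is approached as far as the arm can. A call with a gripper value outside its range is refused whole. The fingers move at their own pace and stop on an object; the grip force is fixed at half the most. Time passes only in rows, so rows that repeat a pose let the fingers close, or fill a call up. It gives the time, the measured TCP pose, the force, the opening and the grip force at its end, in the units of the state.
- ctrl.get_obs(): the state, without advancing time (a new reading comes with each control period).
- ctrl.camera(name): name is "side" or "top"; returns the picture (384x512x3 uint8, red, green, blue); there is no depth.
- ctrl.calibration(name): a dict with "camera_matrix" (3x3 intrinsics, pixels), "world_from_camera" (4x4, takes a point from camera to world coordinates). Camera axes: x right, y up, looking along -z (the intrinsics and any distortion apply to the point x, -y, -z); pixel columns grow to the right and rows downward; lengths in m; the calibration is good to about 2 mm. A picture is of the moment at which its call begins. calibration takes no time and is no camera call.
- ctrl.hand_in(): hands the job in; it is judged then, once.
The state is a dict: "time_s": time; "q": joint angles; "dq": joint speeds; "joint_efforts": joint torques, N m; "eef_pos": TCP position; "eef_rot": TCP orientation; "wrist_force": force on the tool from outside, world axes, zero at the start; "torque": the same for the moment, N m; "opening": opening from 0.0 (shut) to 1.0 (fully open); "grasp_force": force on a finger pad.
Only numpy, scipy, OpenCV 4.12 (cv2) and the standard library are available. Lean on these libraries where they do the work, as an engineer would, in place of code of your own. Each camera call takes 0.05 s, during which the arm holds its last target. There are 200 camera calls.

## Task

Cooking is over: push the steel lever of the gas changeover cock round from the copper inlet pipe until it lines up over the blank plug on the robot's side (gas off), without swinging it on through towards the opposite inlet. Then push the exhaust's toggle all the way over, away from its robot side, to switch the fan off. Only push the lever and the toggle, and leave the jar, cup, vial rack and tin standing where they are.

Things in the scene. Friction and masses are not known exactly. Their poses are not given: they have to be found in the camera images.
- gas_cock: Brass gas cock fixed on the counter on a 70 mm square plate; origin at counter height on the lever's vertical axis. Stands left or right, turned up to 0.5 rad. At 38 mm height: blank plug (30 mm head, no pipe) along its own -x, 52 mm long, roughly towards the robot; copper pipes along +y, -y (inlets), +x (outlet) bending down 62 mm out. All under 53 mm high beyond 20 mm from the axis.
- gas_lever (a joint): Angle of the cock's steel lever: 0 = over the blank plug (off); +1.57 = over the inlet on the cock's own +y side, near which it starts (0.9 to 1.5); -1.57 = over the -y inlet. It grows clockwise seen from above. Ends at +-1.6; no stop or click at 0. Turning takes 0.15 Nm (about 2 N near the tip); it stays where it is left.
- gas_lever_tip (a point): Centre of the rounded end (18 mm across) of the lever, 86 mm from the turning axis, 87 mm above the counter, half-way up its thickness. The lever is a straight bar 14 mm wide and 14 mm high (80 to 94 mm above the counter) reaching 95 mm from the axis; under it, beyond 70 mm from the axis, is free space. Round hub on the axis, 26 mm across, top at 100 mm.
- exhaust_switch: White plastic switch box fixed to the counter, 85 x 70 x 34 mm (its own x, y, z), origin under its centre. Its -x side is roughly towards the robot, turned by up to 0.35 rad. The cock and the switch stand on opposite sides of the robot's midline.
- exhaust_toggle (a joint): Angle of the toggle: 0 = on, leaning 0.5 rad from upright to the box's own -x side (the robot's side); 1.0 = off, leaning 0.5 rad to +x, against its stop. Starts at 0 to 0.12. It takes 0.08 Nm (about 2 N near the tip), has no snap, and stays where it is left.
- toggle_tip (a point): Centre of the 18 mm ball at the end of the white plastic toggle (12 mm thick rod), 50 mm from its pivot; the pivot lies over the middle of the box at its top, 34 mm above the counter, and turns about the box's y axis. At 0 the ball's centre is 24 mm to the -x side and 78 mm above the counter; upright it is 84 mm up.
- jar: White ceramic jar with lid, standing loose, 84 mm diameter, about 115 mm high; origin under its centre. Leave alone.
- steel_cup: Open steel cup standing loose, 68 mm across the rim, 80 mm high; origin under its centre. Leave alone.
- vial_rack: Small wooden rack with four capped glass vials, loose, 40 x 110 mm, 78 mm high; origin under its centre. Leave alone.
- tin: Aluminium tin standing loose, 70 mm diameter, 75 mm high; origin under its centre. Leave alone.
Not all that is in view belongs to the job. What is shaped like the exhaust_switch but blue is not meant.

How it is judged:
On the way, in this order (a step that is already met when the one before it is completed fails the run):
1. the gas lever is lined up over the blank plug (within 0.15 rad) and at rest, the fan still on (value of joint gas_lever between -0.15 and 0.15 rad and velocity of joint gas_lever between -0.1 and 0.1 rad/s and value of joint exhaust_toggle below 0.5 rad), for 0.3 s.
2. the exhaust toggle is pushed fully over to off (value of joint exhaust_toggle above 0.85 rad), for 0.2 s.
At the end, for the whole second after the job is handed in: The gas lever is within 0.15 rad (about 9 degrees) of the blank plug's direction, the toggle is at least 0.85 rad over to off (of 1.0), and jar, cup, vial rack and tin stand upright within 20 mm of where they stood (value of joint gas_lever between -0.15 and 0.15 rad and value of joint exhaust_toggle above 0.85 rad and distance of each of jar, steel_cup, vial_rack, tin from where it was at the start of the episode below 0.02 m and angle between each of jar, steel_cup, vial_rack, tin's own z axis and vertical below 0.15 rad); the robot touches nothing.
It fails at once if the gas lever swings more than 0.5 rad past off, towards the opposite inlet (value of joint gas_lever below -0.5 rad).
It fails at once if the ceramic jar is moved, lifted or tipped (distance of jar from where it was at the start of the episode above 0.02 m or angle between jar's own z axis and vertical above 0.3 rad).
It fails at once if the steel cup is moved, lifted or tipped (distance of steel_cup from where it was at the start of the episode above 0.02 m or angle between steel_cup's own z axis and vertical above 0.3 rad).
It fails at once if the vial rack is moved, lifted or tipped (distance of vial_rack from where it was at the start of the episode above 0.02 m or angle between vial_rack's own z axis and vertical above 0.3 rad).
It fails at once if the tin is moved, lifted or tipped (distance of tin from where it was at the start of the episode above 0.02 m or angle between tin's own z axis and vertical above 0.3 rad).
It also fails if it takes over 51 s, if anything falls off the work surface, if the arm or the gripper's body presses on something with over 40 N, if the wrist force passes 120 N, or if a joint passes its speed limit or range.

## Working session

There is one attempt and no reset: what is moved stays moved. The work goes in short steps, Python scripts to look and compute and a tool call to move; the robot and the scene stay as the last step left them, time stands still between calls to the robot, and variables do not carry over. Pictures are saved under pics/ and viewed, at most 10 in all, crops included, and the job is handed in when it is done.

Besides the shell and the picture viewer there is one more tool, called in YAML: its name, and indented under it one key for each argument. send_rows: Moves the arm, as the interface text tells. Its arguments: {"type":"object","properties":{"dr":{"type":"array","items":{"type":"array","items":{"type":"number"}}},"xyz":{"type":"array","items":{"type":"array","items":{"type":"number"}}},"jaw":{"type":"array","items":{"type":"number"}}},"required":["dr","xyz","jaw"]}

```bash
mkdir -p pics; cat > h.py <<'E'
import numpy as np, cv2
from bench import ctrl
def ray(cam,u,v):
    c=ctrl.calibration(cam);K=np.array(c["camera_matrix"]);T=np.array(c["world_from_camera"])
    d=np.linalg.inv(K)@[u,v,1];d=T[:3,:3]@[d[0],-d[1],-d[2]]
    return T[:3,3],d
def onz(cam,u,v,z):
    o,d=ray(cam,u,v);return o+d*(z-o[2])/d[2]
def proj(cam,p):
    c=ctrl.calibration(cam);K=np.array(c["camera_matrix"]);T=np.array(c["world_from_camera"])
    q=T[:3,:3].T@(np.array(p)-T[:3,3]);q=K@[q[0],-q[1],-q[2]];return q[:2]/q[2]
def snap(cam,name):
    im=ctrl.camera(cam)[:,:,::-1].copy();cv2.imwrite(f"pics/{name}.png",im);return im
E
python3 - <<'E'
from h import *
a=snap("top","top0");b=snap("side","side0")
cv2.imwrite("pics/t2.png",cv2.resize(a,(800,600)));cv2.imwrite("pics/s2.png",cv2.resize(b,(800,600)))
for c in("top","side"):print(ctrl.calibration(c))
o=ctrl.get_obs();print(o,ctrl.tip_extent)
E
```

```text
{'camera_matrix': array([[368.869175  ,   0.        , 252.20294776],
       [  0.        , 368.869175  , 190.06074594],
       [  0.        ,   0.        ,   1.        ]]), 'world_from_camera': array([[ 0.0902373 ,  0.97110376, -0.22094052,  0.39531893],
       [-0.99590965,  0.08901341, -0.0155107 , -0.06159333],
       [ 0.00460417,  0.22143644,  0.97516394,  0.95140119],
       [ 0.        ,  0.        ,  0.        ,  1.        ]])}
{'camera_matrix': array([[377.80528717,   0.        , 257.03156693],
       [  0.        , 377.80528717, 188.76337019],
       [  0.        ,   0.        ,   1.        ]]), 'world_from_camera': array([[-0.99890357,  0.0363939 , -0.02944742,  0.54015602],
       [-0.04560275, -0.61420024,  0.78783149,  0.59709815],
       [ 0.01058564,  0.78831057,  0.61518647,  0.58697299],
       [ 0.        ,  0.        ,  0.        ,  1.        ]])}
{'time_s': 0.1, 'q': array([ 9.73684937e-01,  1.81494768e-01,  1.60791110e+00,  3.34747951e-06,
        1.35385844e+00, -2.06304139e-01]), 'dq': array([ 0.0009988 , -0.00396971, -0.00315558, -0.00019577,  0.00014523,
       -0.00127779]), 'joint_efforts': array([-3.93656028e-04, -4.45868325e+01, -3.52239275e+01, -4.13126791e-04,
        4.05389612e-03, -2.68809231e-05]), 'eef_pos': array([0.2187429 , 0.53124072, 0.249457  ]), 'eef_rot': array([-3.28304407e-04,  1.94162782e-01,  9.80968968e-01, -7.68650966e-04]), 'wrist_force': array([-0.54108868,  1.03164156,  0.17309006]), 'torque': array([ 0.04644305, -0.00538544,  0.00525736]), 'grasp_force': 0.0, 'opening': 1.0002979670243255} 0.019
```

View pics/t2.png

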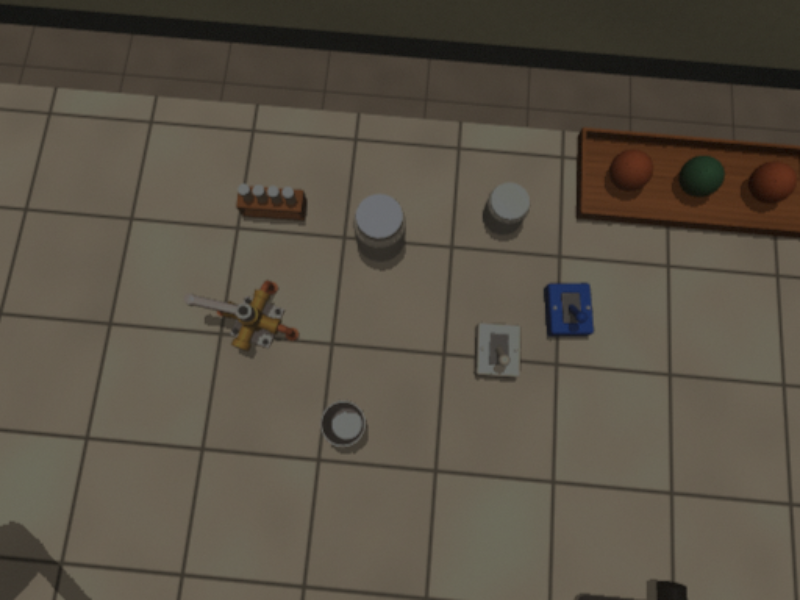

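View pics/s2.png

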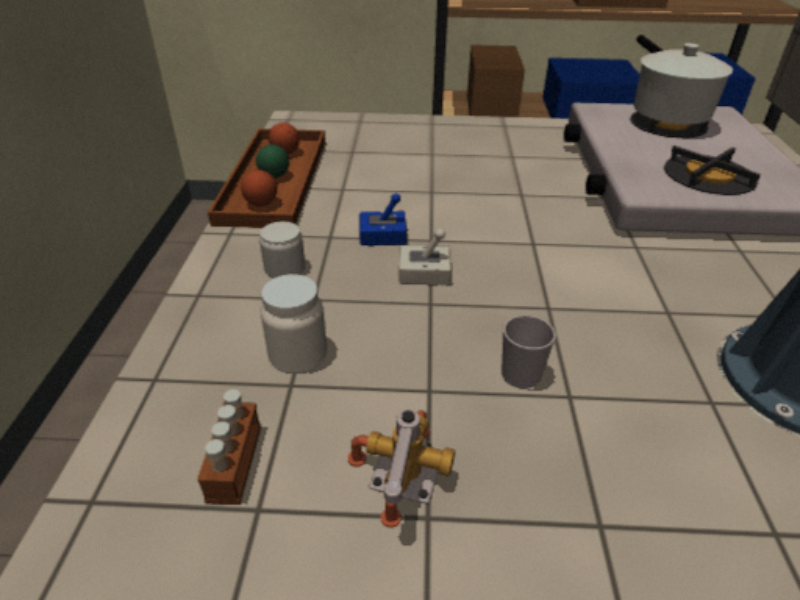

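Top view at 800×600: gas cock at hub (245,311), lever tip (191,300), brass blank plug at (241,343). The white switch is at (498,350) with its ball at (503,360). The blue look-alike at (570,310) is excluded by colour. Jar (380,220), tin (509,205), rack (270,203), cup (344,424). I'll check cock and switch in one crop.

```bash
python3 - <<'E'
from h import *
a=cv2.imread("pics/top0.png")
c1=cv2.resize(a[165:240,110:200],(400,333),interpolation=2);c2=cv2.resize(a[165:240,285:375],(400,333),interpolation=2)
b=cv2.imread("pics/side0.png")
d1=cv2.resize(b[255:345,215:305],(400,267)[::1],interpolation=2) 
d2=cv2.resize(b[115:190,225:315],(400,267),interpolation=2)
m=np.vstack([np.hstack([c1,c2]),np.hstack([d1,d2])]);m=np.clip(m*1.5,0,255).astype(np.uint8)
cv2.imwrite("pics/crop.png",m)
s=1.5625
print("hub",onz("top",245/s,311/s,.1),onz("side",408/s,417/s,.1),"tip",onz("top",191/s,300/s,.087),onz("side",393/s,491/s,.087),"plug",onz("top",241/s,343/s,.038),onz("side",449/s,461/s,.038))
hsv=cv2.cvtColor(a,cv2.COLOR_BGR2HSV)
# white box top by contour
print(hsv[224,309],hsv[224,300],hsv[215,313])
for n,u,v,z in[("jar",380,217,.115),("tin",509,203,.075),("rack",270,200,.05),("cup",344,424,.08),("ball",503,360,.078)]:print(n,onz("top",u/s,v/s,z))
print("ball side",onz("side",439/s,235/s,.078))
E
```

```text
hub [0.54618498 0.17335922 0.1       ] [0.54711125 0.18318743 0.1       ] tip [0.55799196 0.26184846 0.087     ] [0.55835746 0.26468998 0.087     ] plug [0.50504755 0.18915299 0.038     ] [0.50011842 0.19085008 0.038     ]
[ 36  13 101] [ 18  57 103] [38 10 98]
jar [ 0.70832489 -0.01539819  0.115     ]
tin [ 0.76643853 -0.21907224  0.075     ]
rack [0.7456457  0.17349391 0.05      ]
cup [0.39452715 0.00850604 0.08      ]
ball [ 0.51060184 -0.22118561  0.078     ]
ball side [ 0.51147003 -0.2152942   0.078     ]
```

View pics/crop.png

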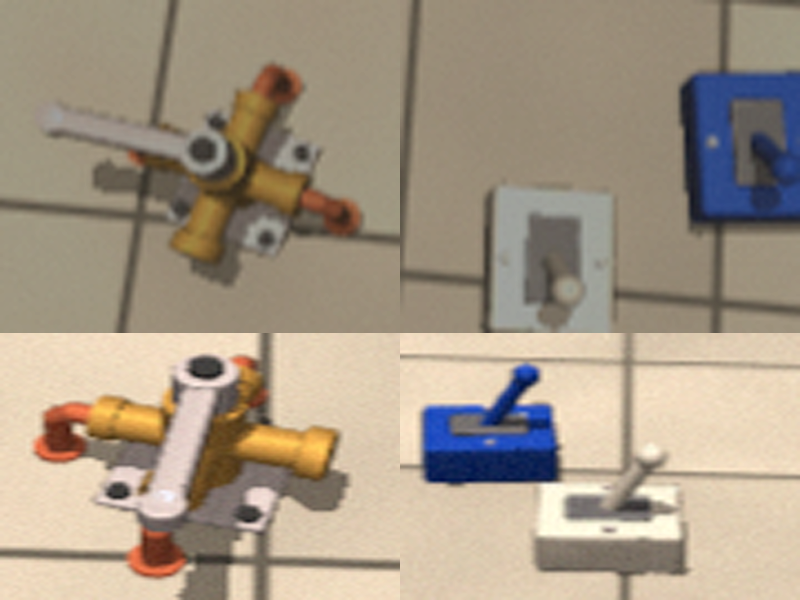

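The crop confirms the choice: left is the cock with its pipeless brass plug (bottom, 198,240) and lever (204,150 to 52,118); right is the white switch with its toggle leaning to the robot side. Measuring precisely next.

```bash
cat >> h.py <<'E'
def tri(ut,us):
    (o1,d1),(o2,d2)=ray("top",*ut),ray("side",*us)
    A=np.array([d1,-d2]).T;t=np.linalg.lstsq(A,o2-o1,rcond=None)[0]
    p,q=o1+d1*t[0],o2+d2*t[1];return (p+q)/2,np.linalg.norm(p-q)
E
python3 - <<'E'
from h import *
np.set_printoptions(precision=4,suppress=True)
P={"hub":((155.9,198.75),(261.1,266.1)),"tip":((121.7,191.5),(251.7,310.6)),"plugend":((154.3,219.5),(288.6,296)),"outlet":((172.5,183.5),(228.5,282.6)),"ball":((322.8,230.2),(281.7,149.3))}
for k,v in P.items():print(k,*tri(*v))
h=onz("top",*P["hub"][0],.1);t=onz("top",*P["tip"][0],.09)
o=onz("top",*P["outlet"][0],.042);pl=onz("top",*P["plugend"][0],.04)
print(h,t,o,pl,"ang lever",np.arctan2(*(t-h)[[1,0]]),"hub->plug",np.arctan2(*(pl-h)[[1,0]]),"out->plug",np.arctan2(*(pl-o)[[1,0]]))
a=cv2.imread("pics/top0.png");hsv=cv2.cvtColor(a,cv2.COLOR_BGR2HSV)
m=((hsv[...,1]<32)&(hsv[...,2]>85)).astype(np.uint8);r=np.zeros_like(m);r[195:250,295:345]=m[195:250,295:345]
c=max(cv2.findContours(r,0,2)[0],key=cv2.contourArea);rc=cv2.minAreaRect(c);print(rc)
B=[onz("top",*q,.034) for q in cv2.boxPoints(rc)];print(np.array(B),np.mean(B,0))
E
```

```text
hub [0.5474 0.177  0.0948] 0.0003284855795177849
tip [0.5582 0.2616 0.0917] 7.67272055257301e-05
plugend [0.5016 0.1903 0.0359] 0.007669775491094046
outlet [0.6052 0.1598 0.0246] 0.002717126419702421
ball [ 0.5105 -0.2234  0.0765] 0.002002817920142108
[0.5467 0.1756 0.1   ] [0.5585 0.2622 0.09  ] [0.5999 0.1557 0.042 ] [0.5049 0.1885 0.04  ] ang lever 1.4350115119089695 hub->plug 2.842402500338407 out->plug 2.8094206519381286
((318.872314453125, 223.2984619140625), (26.07090950012207, 32.22808074951172), 3.1798300743103027)
[[ 0.4921 -0.1883  0.034 ]
 [ 0.5734 -0.1881  0.034 ]
 [ 0.5757 -0.2538  0.034 ]
 [ 0.4944 -0.2528  0.034 ]] [ 0.5339 -0.2208  0.034 ]
```

```bash
cat >> h.py <<'E'
from scipy.spatial.transform import Rotation as R
def rel(p0,yaw0,p,yaw):
    # tool pointing down, tool x at world angle yaw -> (xyz cm, dr z units)
    c,s=np.cos(yaw0),np.sin(yaw0);d=np.array(p)-p0
    w=-(((yaw-yaw0)+np.pi)%(2*np.pi)-np.pi)
    return np.round([100*(d[0]*c+d[1]*s),100*(d[0]*s-d[1]*c),-100*d[2],np.degrees(w)/6],2)
AX=np.array([.547,.176])
def fing(phi,gap=.020,r=.085,z=.085):
    u=np.array([np.cos(phi),np.sin(phi)]);n=np.array([u[1],-u[0]])
    return np.r_[AX+r*u+gap*n,z],phi+np.pi/2
def yaw():
    q=ctrl.get_obs()["eef_rot"];x=R.from_quat([*q[1:],q[0]]).as_matrix()[:,0];return np.arctan2(x[1],x[0])
E
python3 - <<'E'
from h import *
p0=np.array([.219,.532,.25]);y0=yaw();print(y0)
p,y=fing(1.435,.05);print(p,rel(p0,y0,[*p[:2],.18],y),rel(p0,y0,p,y))
y1=y
for f in [1.435,1.6,1.75,1.9,2.05,2.2,2.35,2.5,2.65,2.75]:
    q,yy=fing(f);print(f,rel(p,y1,q,yy))
E
```

```text
2.7507843962933713
[0.60804694 0.25344851 0.085     ] [-46.58 -10.93   7.    -2.44] [-46.58 -10.93  16.5   -2.44]
1.435 [ 3. -0. -0. -0.]
1.6 [ 4.42  0.21 -0.   -1.58]
1.75 [ 5.73  0.2  -0.   -3.01]
1.9 [ 7.02 -0.01 -0.   -4.44]
2.05 [ 8.27 -0.4  -0.   -5.87]
2.2 [ 9.44 -0.98 -0.   -7.31]
2.35 [10.52 -1.73 -0.   -8.74]
2.5 [ 11.47  -2.63  -0.   -10.17]
2.65 [ 12.27  -3.66  -0.   -11.6 ]
2.75 [ 12.72  -4.41  -0.   -12.56]
```

send_rows:
  dr:
    - [0, 0, -0.3]
    - [0, 0, -0.6]
    - [0, 0, -0.9]
    - [0, 0, -1.2]
    - [0, 0, -1.5]
    - [0, 0, -1.8]
    - [0, 0, -2.1]
    - [0, 0, -2.44]
  xyz:
    - [-4, -1, 0]
    - [-9.5, -2.2, 1]
    - [-15.5, -3.6, 2]
    - [-21.5, -5, 3]
    - [-27.5, -6.4, 4]
    - [-33.5, -7.8, 5]
    - [-39.5, -9.2, 6]
    - [-45, -10.6, 7]
  jaw: [0, 0, 0, 0, 0, 0, 0, 0]

```text
time_s: 1.1
eef_pos: [0.5961, 0.2606, 0.1795]
eef_rot: [-0.0, 0.067, 0.998, -0.0]
wrist_force: [0.4, -0.6, -0.7]
opening: 0.0
grasp_force: 0.0
```

send_rows:
  dr:
    - [0, 0, 0]
    - [0, 0, 0]
    - [0, 0, 0]
    - [0, 0, 0]
    - [0, 0, 0]
    - [0, 0, 0]
    - [0, 0, 0]
    - [0, 0, 0]
  xyz:
    - [-1.3, -0.5, 0]
    - [-1.3, -0.5, 2]
    - [-1.3, -0.5, 4]
    - [-1.3, -0.5, 6]
    - [-1.3, -0.5, 8]
    - [-1.3, -0.5, 9]
    - [-1.3, -0.5, 9.5]
    - [-1.3, -0.5, 9.5]
  jaw: [0, 0, 0, 0, 0, 0, 0, 0]

```text
time_s: 2.1
eef_pos: [0.6071, 0.2556, 0.0853]
eef_rot: [0.0, 0.068, 0.998, 0.0]
wrist_force: [0.2, -0.1, -0.1]
opening: 0.001
grasp_force: 0.0
```

```bash
python3 - <<'E'
from h import *
a=snap("top","t1");b=snap("side","s1")
m=np.hstack([cv2.resize(a[150:250,90:190],(400,400),interpolation=2),cv2.resize(b[220:345,205:330],(400,400),interpolation=2)])
cv2.imwrite("pics/c1.png",np.clip(m*1.5,0,255).astype(np.uint8));print(ctrl.get_obs()["eef_pos"],yaw())
E
```

```text
[0.60754077 0.25564413 0.08609156] 3.006258585020306
```

View pics/c1.png

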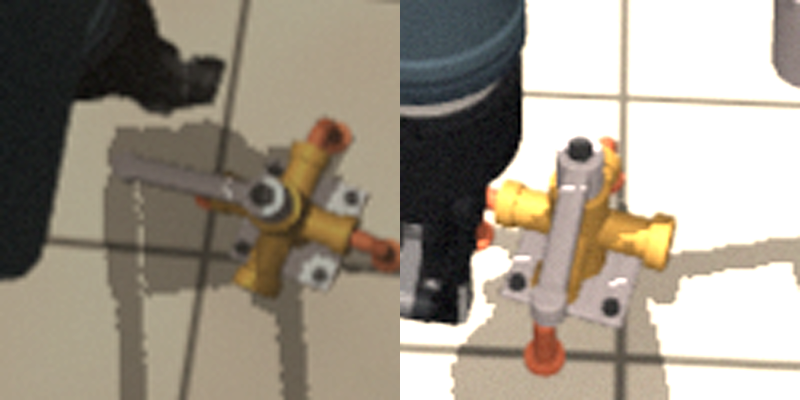

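The top crop shows the black shut fingers at about (205,80), beyond the untouched lever; the side crop shows them left of the lever. I'll check the projection of the fingertip.

```bash
python3 - <<'E'
from h import *
for z in(.066,.085,.14):
  t=proj("top",[.6075,.2556,z]);s=proj("side",[.6075,.2556,z]);print(z,(t-[90,150])*4,(s-[205,220])*3.2)
E
```

```text
0.066 [163.82894078  98.61899791] [ 49.56928218 305.72372399]
0.085 [153.95170494  90.42263159] [ 47.63147728 282.67206078]
0.14 [122.91232698  64.66541401] [ 41.55434276 210.37992325]
```

send_rows:
  dr:
    - [0, 0, 0]
    - [0, 0, 0]
    - [0, 0, 0]
    - [0, 0, -0.8]
    - [0, 0, -1.58]
    - [0, 0, -2.3]
    - [0, 0, -3.0]
    - [0, 0, -3.7]
  xyz:
    - [1, -0.2, 0]
    - [2, -0.2, 0]
    - [2.8, -0.2, 0]
    - [3.6, -0.1, 0]
    - [4.3, 0, 0]
    - [5, 0, 0]
    - [5.6, 0, 0]
    - [6.2, -0.1, 0]
  jaw: [0, 0, 0, 0, 0, 0, 0, 0]

```text
time_s: 3.2
eef_pos: [0.5453, 0.2632, 0.0857]
eef_rot: [0.001, -0.127, 0.992, 0.0]
wrist_force: [1.6, 0.8, -1.0]
opening: -0.001
grasp_force: 1.0
```

```bash
python3 - <<'E'
from h import *
a=snap("top","t2b");b=snap("side","s2b")
m=np.hstack([cv2.resize(a[150:250,90:190],(400,400),interpolation=2),cv2.resize(b[220:345,205:330],(400,400),interpolation=2)])
cv2.imwrite("pics/c2.png",np.clip(m*1.5,0,255).astype(np.uint8));o=ctrl.get_obs();p=o["eef_pos"];y=yaw();print(p,y,o["wrist_force"])
for f in [1.8,1.9,2,2.1,2.2,2.3,2.4,2.5,2.6,2.7,2.8]:
    q,yy=fing(f);print(f,rel(p,y,q,yy))
E
```

```text
[0.54470371 0.2631231  0.08551966] -2.888489052865912 [-0.05940875 -0.18405333 -0.00546762]
1.8 [-0.24 -0.04  0.05  0.23]
1.9 [ 0.61  0.14  0.05 -0.73]
2 [ 1.48  0.23  0.05 -1.68]
2.1 [ 2.35  0.23  0.05 -2.64]
2.2 [ 3.22  0.15  0.05 -3.59]
2.3 [ 4.08 -0.02  0.05 -4.55]
2.4 [ 4.91 -0.27  0.05 -5.5 ]
2.5 [ 5.72 -0.61  0.05 -6.46]
2.6 [ 6.49 -1.03  0.05 -7.41]
2.7 [ 7.21 -1.51  0.05 -8.37]
2.8 [ 7.88 -2.07  0.05 -9.32]
```

View pics/c2.png

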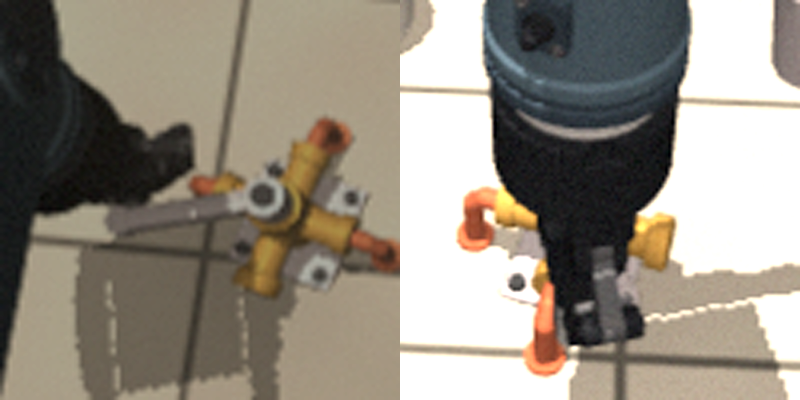

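The lever is following the fingers: its tip is now at (112,220) in the top crop, and the hub is at (268,195). Continuing the arc, stopping short of off.

send_rows:
  dr:
    - [0, 0, -0.7]
    - [0, 0, -1.7]
    - [0, 0, -2.6]
    - [0, 0, -3.6]
    - [0, 0, -4.6]
    - [0, 0, -5.5]
    - [0, 0, -6.5]
    - [0, 0, -6.5]
  xyz:
    - [0.6, 0.1, 0]
    - [1.5, 0.2, 0]
    - [2.35, 0.2, 0]
    - [3.2, 0.1, 0]
    - [4.1, 0, 0]
    - [4.9, -0.3, 0]
    - [5.7, -0.6, 0]
    - [5.7, -0.6, 0]
  jaw: [0, 0, 0, 0, 0, 0, 0, 0]

```text
time_s: 4.3
eef_pos: [0.4913, 0.2428, 0.0855]
eef_rot: [-0.0, -0.449, 0.894, -0.0]
wrist_force: [0.2, 0.5, -0.3]
opening: 0.002
grasp_force: 0.0
```

```bash
python3 - <<'E'
from h import *
a=snap("top","t3");b=snap("side","s3")
m=np.hstack([cv2.resize(a[150:250,90:190],(400,400),interpolation=2),cv2.resize(b[220:345,205:330],(400,400),interpolation=2)])
cv2.imwrite("pics/c3.png",np.clip(m*1.5,0,255).astype(np.uint8));o=ctrl.get_obs();p=o["eef_pos"];y=yaw();print(p,y,o["wrist_force"])
for f in [2.4,2.5,2.6,2.7,2.75,2.8,2.85]:
    q,yy=fing(f);print(f,rel(p,y,q,yy))
E
```

```text
[0.49172775 0.2429197  0.08541469] -2.211597108862688 [ 0.65039977 -0.25493075  0.2332033 ]
2.4 [-0.79 -0.18  0.04  0.96]
2.5 [0.05 0.07 0.04 0.01]
2.6 [ 0.91  0.22  0.04 -0.95]
2.7 [ 1.78  0.3   0.04 -1.9 ]
2.75 [ 2.22  0.3   0.04 -2.38]
2.8 [ 2.65  0.28  0.04 -2.86]
2.85 [ 3.09  0.24  0.04 -3.33]
```

View pics/c3.png

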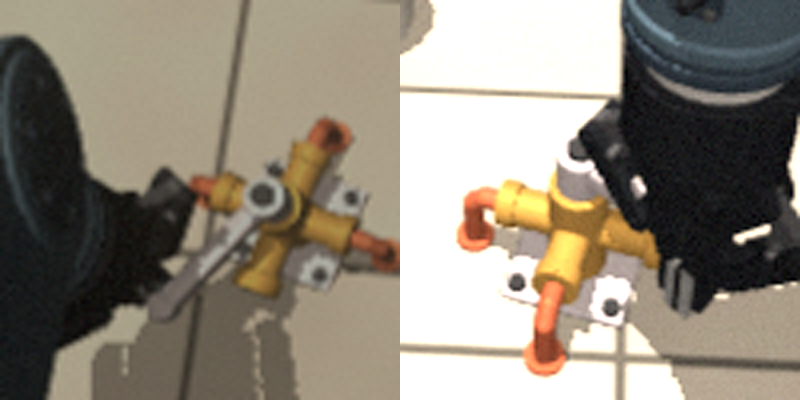

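The lever now points from the hub (265,193) to the tip (164,306), still short of the plug (258,275). Getting its angle:

```bash
python3 - <<'E'
from h import *
h=onz("top",90+265/4,150+193/4,.1);t=onz("top",90+164/4,150+306/4,.092);print(h,t,np.hypot(*(t-h)[:2]),np.arctan2(*(t-h)[[1,0]]))
for a in(2.5,2.6,2.83):print(a,(proj("top",[*(AX+.086*np.array([np.cos(a),np.sin(a)])),.094])-[90,150])*4)
E
```

```text
[0.54794462 0.17492494 0.1       ] [0.47738903 0.22582267 0.092     ] 0.08699810209536912 2.516658125947103
2.5 [160.31267758 304.09859168]
2.6 [171.12680975 313.39614201]
2.83 [199.5505566 330.2024544]
```

send_rows:
  dr:
    - [0, 0, -0.5]
    - [0, 0, -1.0]
    - [0, 0, -1.5]
    - [0, 0, -2.0]
    - [0, 0, -2.5]
    - [0, 0, -3.0]
    - [0, 0, -3.0]
    - [0, 0, -3.0]
  xyz:
    - [0.5, 0.2, 0]
    - [1.0, 0.2, 0]
    - [1.5, 0.3, 0]
    - [1.9, 0.3, 0]
    - [2.4, 0.3, 0]
    - [2.8, 0.3, 0]
    - [2.8, 0.3, 0]
    - [2.8, 0.3, 0]
  jaw: [0, 0, 0, 0, 0, 0, 0, 0]

```text
time_s: 5.4
eef_pos: [0.4727, 0.2223, 0.0853]
eef_rot: [-0.0, -0.583, 0.812, 0.0]
wrist_force: [0.5, 1.6, 0.3]
opening: -0.0
grasp_force: 0.2
```

send_rows:
  dr:
    - [0, 0, 0]
    - [0, 0, 0]
    - [0, 0, 0]
    - [0, 0, 0]
    - [0, 0, 0]
    - [0, 0, 0]
    - [0, 0, 0]
    - [0, 0, 0]
  xyz:
    - [-0.5, 0, 0]
    - [-1.5, 0, 0]
    - [-2.5, 0, 0]
    - [-3.5, 0, 0]
    - [-4, 0, -1]
    - [-4, 0, -4]
    - [-4, 0, -8]
    - [-4, 0, -12]
  jaw: [0, 0, 0, 0, 0, 0, 0, 0]

```text
time_s: 6.4
eef_pos: [0.4852, 0.2602, 0.2071]
eef_rot: [0.0, -0.584, 0.812, -0.0]
wrist_force: [-0.3, 0.0, 1.2]
opening: -0.003
grasp_force: 0.0
```

```bash
python3 - <<'E'
from h import *
a=snap("top","t4");b=snap("side","s4")
m=np.hstack([cv2.resize(a[150:250,90:190],(400,400),interpolation=2),cv2.resize(b[220:345,205:330],(400,400),interpolation=2)])
cv2.imwrite("pics/c4.png",np.clip(m*1.5,0,255).astype(np.uint8));o=ctrl.get_obs();p=o["eef_pos"];y=yaw();print(p,y,o["wrist_force"])
E
```

```text
[0.48830784 0.26122597 0.21138735] -1.8943353922953605 [-0.01918187  0.67840787  0.44459779]
```

View pics/c4.png

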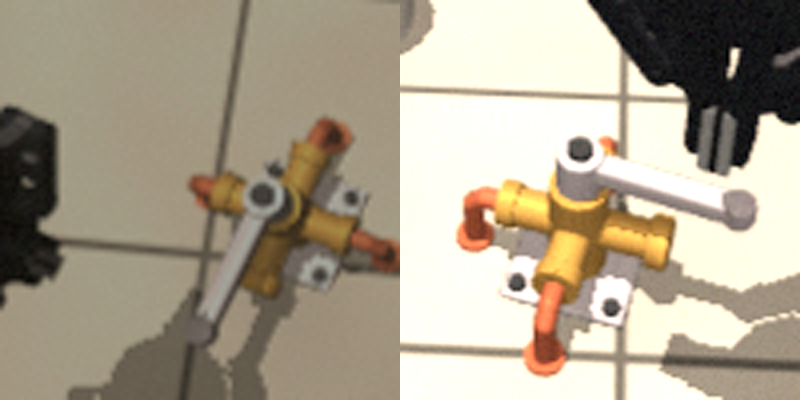

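The lever has stayed over the plug: tip at (203,330), hub at (264,195). Both inlet elbows (203,190), (383,252) are now visible, which allows a better check of the cock's direction.

```bash
python3 - <<'E'
from h import *
f=lambda u,v,z:onz("top",90+u/4,150+v/4,z)
h=f(264,195,.1);t=f(203,329,.092);print("lever",np.arctan2(*(t-h)[[1,0]]))
A=f(203,190,.04);B=f(381,250,.04);d=A-B;print("cock -x dir",np.arctan2(d[1],d[0])+np.pi/2,(A+B)/2,np.hypot(*d[:2]))
a=cv2.imread("pics/t4.png")
hsv=cv2.cvtColor(a,cv2.COLOR_BGR2HSV);m=((hsv[...,0]<12)&(hsv[...,1]>140)&(hsv[...,2]>40)).astype(np.uint8)[150:250,90:195]
n,l,s,c=cv2.connectedComponentsWithStats(m)
for i in range(1,n):
  if s[i,4]>8:print(s[i],c[i]*4,onz("top",*(c[i]+[90,150]),.035))
print("plug by hub",[np.arctan2(*(f(258,285,.04)-np.r_[AX,0])[[1,0]])])
print("ball",tri((322.8,230.2),(281.7,149.3)))
E
```

```text
lever 2.831935681132165
cock -x dir 2.907924933781295 [0.54319094 0.17245779 0.04      ] 0.11975054963655922
[77 30 10  8 47] [326.9787234  133.95744681] [0.60132798 0.15927809 0.035     ]
[48 44  6  8 24] [200.83333333 187.5       ] [0.55941705 0.23392743 0.035     ]
[87 57 14 11 63] [374.92063492 247.55555556] [0.53125565 0.1191747  0.035     ]
plug by hub [np.float64(2.9024327225324664)]
ball (array([ 0.51045866, -0.22335122,  0.07654103]), np.float64(0.002002817920142108))
```

The cock direction by elbows, outlet and plate bolts is about 2.84–2.90 and the lever is at 2.83, about 0.05 rad off and well inside tolerance. Next the toggle.

```bash
python3 - <<'E'
from h import *
o=ctrl.get_obs();p=o["eef_pos"];y=yaw();print(p,y,rel(p,y,[.455,-.221,.2],np.pi))
E
```

```text
[0.48830784 0.26122597 0.21138735] -1.8943353922953605 [ 46.78 -12.17   1.14  11.91]
```

send_rows:
  dr:
    - [0, 0, 1]
    - [0, 0, 2.5]
    - [0, 0, 4]
    - [0, 0, 5.5]
    - [0, 0, 7]
    - [0, 0, 8.5]
    - [0, 0, 10]
    - [0, 0, 11.5]
  xyz:
    - [4, -1, 0]
    - [9.5, -2.5, 0]
    - [15.5, -4, 0]
    - [21.5, -5.6, 0]
    - [27.5, -7.2, 0]
    - [33.5, -8.7, 0]
    - [39.5, -10.3, 0]
    - [45, -11.7, 0]
  jaw: [0, 0, 0, 0, 0, 0, 0, 0]

```text
time_s: 7.5
eef_pos: [0.4526, -0.2059, 0.2055]
eef_rot: [0.0, -0.018, 1.0, -0.0]
wrist_force: [1.2, -0.2, 0.4]
opening: -0.004
grasp_force: 0.0
```

```bash
python3 - <<'E'
from h import *
o=ctrl.get_obs();p=o["eef_pos"];y=yaw();print(p,y,rel(p,y,[.46,-.221,.083],np.pi))
E
```

```text
[ 0.45256442 -0.20586647  0.20553756] -3.1047194173594277 [-0.69 -1.54 12.25  0.35]
```

send_rows:
  dr:
    - [0, 0, 0.35]
    - [0, 0, 0.35]
    - [0, 0, 0.35]
    - [0, 0, 0.35]
    - [0, 0, 0.35]
    - [0, 0, 0.35]
    - [0, 0, 0.35]
    - [0, 0, 0.35]
  xyz:
    - [-0.3, -1.5, 0]
    - [-0.7, -1.5, 2]
    - [-0.7, -1.5, 5]
    - [-0.7, -1.5, 8]
    - [-0.7, -1.5, 10]
    - [-0.7, -1.5, 11.5]
    - [-0.7, -1.5, 12.2]
    - [-0.7, -1.5, 12.2]
  jaw: [0, 0, 0, 0, 0, 0, 0, 0]

```text
time_s: 8.5
eef_pos: [0.4608, -0.2182, 0.0832]
eef_rot: [-0.0, -0.003, 1.0, 0.0]
wrist_force: [0.1, -0.0, 1.0]
opening: 0.0
grasp_force: 0.0
```

```bash
python3 - <<'E'
from h import *
a=snap("top","t5");b=snap("side","s5")
m=np.hstack([cv2.resize(a[170:270,270:370],(400,400),interpolation=2),cv2.resize(b[110:210,225:325],(400,400),interpolation=2)])
cv2.imwrite("pics/c5.png",np.clip(m*1.5,0,255).astype(np.uint8));o=ctrl.get_obs();print(o["eef_pos"],yaw(),o["wrist_force"])
E
```

```text
[ 0.46119783 -0.21869328  0.0839924 ] -3.1352894987234663 [ 0.41158959  0.16198753 -0.03206301]
```

View pics/c5.png

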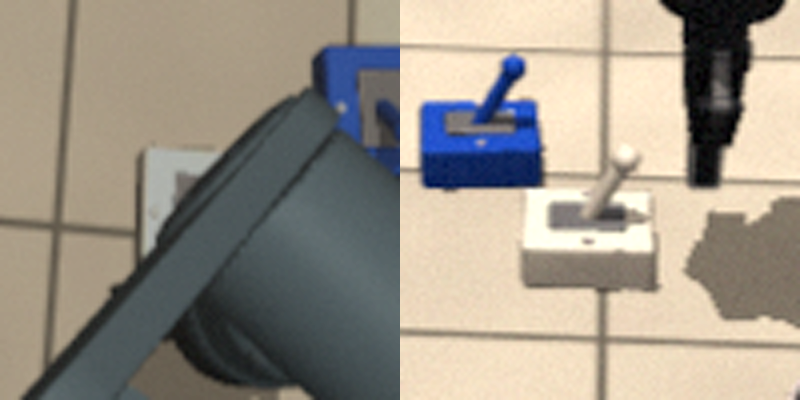

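The side crop shows the shut fingertips at (705,185), on the robot side of the white toggle (ball at 625,160), clear of the blue one. Pushing.

send_rows:
  dr:
    - [0, 0, 0]
    - [0, 0, 0]
    - [0, 0, 0]
    - [0, 0, 0]
    - [0, 0, 0]
    - [0, 0, 0]
    - [0, 0, 0]
    - [0, 0, 0]
  xyz:
    - [-1, -0.2, 0]
    - [-2, -0.2, 0]
    - [-2.8, -0.2, 0]
    - [-3.6, -0.2, 0]
    - [-4.4, -0.2, 0]
    - [-5.2, -0.2, 0]
    - [-6, -0.2, 0]
    - [-6.6, -0.2, 0]
  jaw: [0, 0, 0, 0, 0, 0, 0, 0]

```text
time_s: 9.6
eef_pos: [0.5269, -0.2198, 0.083]
eef_rot: [-0.0, -0.003, 1.0, 0.0]
wrist_force: [-3.0, -0.3, -0.2]
opening: -0.0
grasp_force: 1.3
```

send_rows:
  dr:
    - [0, 0, 0]
    - [0, 0, 0]
    - [0, 0, 0]
    - [0, 0, 0]
    - [0, 0, 0]
    - [0, 0, 0]
    - [0, 0, 0]
    - [0, 0, 0]
  xyz:
    - [-0.2, 0, 0]
    - [-0.3, 0, 0]
    - [-0.4, 0, 0]
    - [-0.5, 0, 0]
    - [-0.6, 0, 0]
    - [-0.7, 0, 0]
    - [-0.8, 0, 0]
    - [-0.8, 0, 0]
  jaw: [0, 0, 0, 0, 0, 0, 0, 0]

```text
time_s: 10.6
eef_pos: [0.5343, -0.22, 0.0832]
eef_rot: [-0.001, -0.003, 1.0, 0.0]
wrist_force: [-4.9, 0.1, 1.6]
opening: -0.002
grasp_force: 2.4
```

send_rows:
  dr:
    - [0, 0, 0]
    - [0, 0, 0]
    - [0, 0, 0]
    - [0, 0, 0]
    - [0, 0, 0]
    - [0, 0, 0]
    - [0, 0, 0]
    - [0, 0, 0]
  xyz:
    - [-0.1, 0, 0]
    - [-0.15, 0, 0]
    - [-0.2, 0, 0]
    - [-0.25, 0, 0]
    - [-0.3, 0, 0]
    - [-0.3, 0, 0]
    - [-0.3, 0, 0]
    - [-0.3, 0, 0]
  jaw: [0, 0, 0, 0, 0, 0, 0, 0]

```text
time_s: 11.6
eef_pos: [0.535, -0.22, 0.0829]
eef_rot: [-0.003, -0.003, 1.0, 0.0]
wrist_force: [-14.1, -1.2, 6.8]
opening: -0.004
grasp_force: 7.9
```

```bash
python3 - <<'E'
from h import *
o=ctrl.get_obs();print(o["eef_pos"],o["wrist_force"],o["joint_efforts"])
E
```

```text
[ 0.53495443 -0.21996961  0.08289669] [-14.11196211  -1.18714963   6.78477943] [ 3.73309605e+00 -4.79825306e+01 -3.38983798e+01  2.39554390e+00
 -3.62332687e+00 -3.38597631e-02]
```

At the stop: the force rises to 14 N with no further motion. Backing off and up.

send_rows:
  dr:
    - [0, 0, 0]
    - [0, 0, 0]
    - [0, 0, 0]
    - [0, 0, 0]
    - [0, 0, 0]
    - [0, 0, 0]
    - [0, 0, 0]
    - [0, 0, 0]
  xyz:
    - [0.5, 0, 0]
    - [1.5, 0, 0]
    - [3.5, 0, 0]
    - [5.5, 0, 0]
    - [7, 0, -1]
    - [8, 0, -4]
    - [8, 0, -9]
    - [8, 0, -14]
  jaw: [0, 0, 0, 0, 0, 0, 0, 0]

```text
time_s: 12.6
eef_pos: [0.4576, -0.2205, 0.2249]
eef_rot: [0.001, -0.003, 1.0, -0.0]
wrist_force: [0.8, 0.2, 0.7]
opening: -0.001
grasp_force: 0.0
```

send_rows:
  dr:
    - [0, 0, 0]
    - [0, 0, 0]
    - [0, 0, 0]
    - [0, 0, 0]
    - [0, 0, 0]
    - [0, 0, 0]
    - [0, 0, 0]
    - [0, 0, 0]
  xyz:
    - [2, 0, -1]
    - [3, 0, -2]
    - [3, 0, -2]
    - [3, 0, -2]
    - [3, 0, -2]
    - [3, 0, -2]
    - [3, 0, -2]
    - [3, 0, -2]
  jaw: [0, 0, 0, 0, 0, 0, 0, 0]

```text
time_s: 13.6
eef_pos: [0.4278, -0.2206, 0.2432]
eef_rot: [-0.0, -0.003, 1.0, 0.0]
wrist_force: [0.6, 0.5, -0.4]
opening: 0.001
grasp_force: 0.0
```

```bash
python3 - <<'E'
from h import *
a=snap("top","t6");b=snap("side","s6")
m=np.hstack([cv2.resize(a[150:250,90:190],(400,400),interpolation=2),cv2.resize(b[110:210,225:325],(400,400),interpolation=2)])
cv2.imwrite("pics/c6.png",np.clip(m*1.5,0,255).astype(np.uint8));o=ctrl.get_obs();print(o["eef_pos"],np.abs(o["dq"]).max(),o["wrist_force"])
E
```

```text
[ 0.42770777 -0.22063695  0.2432411 ] 0.0022207722211650426 [-0.47111109 -0.91641768  0.47386632]
```

View pics/c6.png

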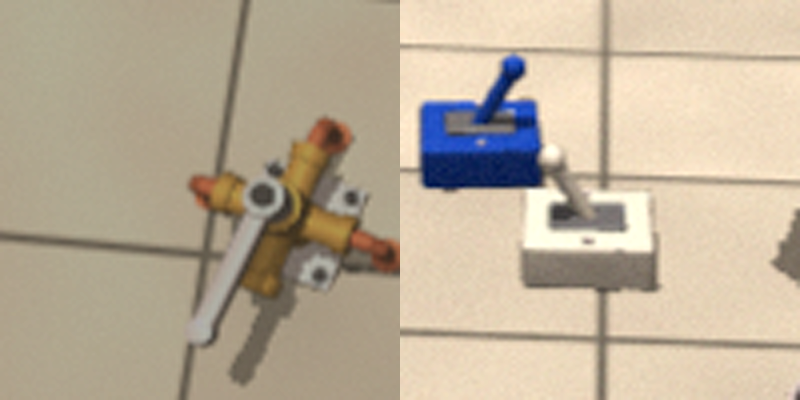

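The toggle leans fully away from the robot (ball at 552,155), and the lever is still over the plug (tip at 202,330).

```bash
python3 -c "
from bench import ctrl;print(ctrl.hand_in())"
```

```text
the job is handed in; nothing more can be done
None
```

I pushed the gas lever over the blank plug (about 0.05 rad off by the camera, 0.15 allowed) and the fan toggle against its off stop, keeping clear of the jar, cup, rack and tin; I handed the job in at about 14 s, but no verdict came back.

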